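# Key the flywheel on a model car engine and fit its clutch bell

### The arm

A 6-joint arm with a two-finger parallel gripper is mounted at the origin on the work surface. World frame = base frame: x ahead of the robot, y to its left, z up, the work surface at z = 0. Lengths are in m, angles in rad, forces in N, time in s.
With the tool pointing down it reaches from about 0.425 to 0.95 m from the base axis. Payload 3.5 kg.
Tool frame: the origin (TCP) lies at the very end of the fingers, on their centre line; the grasp point (between the pads) lies 19 mm behind it; z points along the fingers, y is the line along which they close (so a half turn about z gives the same grasp; the last joint's range is limited). The gripper opens to 85 mm and grips with 20 to 120 N. Pads are 22 mm wide; open, the fingers measure 114 mm over their backs; the gripper's body (76 mm by 85 mm) begins 54 mm behind the grasp point. The pads swing forward as they close: fully open they stand 13 mm farther back than shut.
Start: joints at [-1.463, 0.286, 1.577, -0, 1.279, -0.15], TCP at [0.172, -0.653, 0.231] pointing down, gripper open.
Joint ranges: [-2.77, 2.77], [-0.9, 2.22], [0.21, 2.48], [-1.53, 4.67], [0.24, 2.81], [-2.84, 2.84]. Speed limits (rad/s): [2.79, 2.79, 3.14, 3.14, 3.14, 3.14].

### API

Orientations are given as a unit quaternion [x, y, z, w].
In Python, from plant import ctrl gives the robot as it stands.
- The arm moves only by the tool carry_out, never from a script. Its argument "deltas" is one flat list of numbers, 6 for each row, row after row: the shift along the tool's x, y, z in m, then the turn, a rotation vector about the tool's x, y, z in rad. A call has 1 to 5 rows; each row is the pose to reach, as a shift and turn from the pose commanded when the call began, along the tool's axes at that moment; what a row does not reach only later rows make up. A row lasts 1/8 s, in which the tool goes at most 62.5 mm and 10.7 degrees, less where a joint would pass 70% of its speed; a pose out of reach is approached as far as the arm can. A call with a gripper value outside its range is refused whole. "grip" is the opening in per cent of the stroke, from 0 (shut) to 100 (fully open), set as the call begins (left out, the last holds). The fingers move at their own pace and stop on an object; "grip_force" is the grip in N (left out, the last holds). Time passes only in rows, so rows that repeat a pose let the fingers close. It gives the time, the measured TCP pose, the force, the opening and the grip force at its end, in the units of the state.
- ctrl.get_state(): the state, without advancing time (a new reading comes with each control period).
- ctrl.read_camera(name): name is "scene" or "top" or "wrist"; returns (picture, depth): 420x560x3 uint8, red, green, blue; 420x560 float32, m along the optical axis (not along the pixel's ray), 0 where there is no reading.
- ctrl.camera_model(name): a dict with "intrinsics" (3x3 intrinsics, pixels), "extrinsics" (4x4, takes a point from world to camera coordinates); the wrist camera has in their place "hand_eye" (4x4, takes a point from camera to tool coordinates, whose origin is the TCP and whose axes are the flange's). Camera axes: x right, y down, z forward; pixel columns grow to the right and rows downward; lengths in m; the calibration is good to about 2 mm. A picture is of the moment at which its call begins: read the wrist's pose just before it. camera_model takes no time and is no camera call.
- ctrl.sign_off(): hands the job in; it is judged then, once.
Trained networks look in the newest picture that a camera, given by its name, has taken for a name from the list of things; names that differ only in an ending like _2 or _b are one class to them, and where a whole thing is asked for, a point or a joint stands for the part that bears it (a point fixed in the world has none). Each returns a list of dicts, best first, with "score" (0 to 1); they miss things now and then, are a little off and sometimes report something else, mostly with a low value. They report only what shows in the picture. A call takes as long as a camera call. They do not tell look-alikes from the thing itself.
- ctrl.find_in(camera, query): "uv" ([column, row] in pixels, amid what is visible of it).
The state is a dict: "time": time; "qpos": joint angles; "dq": joint speeds; "joint_efforts": joint torques, N m; "eef_pos": TCP position; "tcp_rot": TCP orientation; "contact_force": force on the tool from outside, world axes, zero at the start; "wrist_torque": the same for the moment, N m; "opening": opening from 0.0 (shut) to 1.0 (fully open); "finger_force": force on a finger pad.
Only numpy, scipy, OpenCV 4.12 (cv2) and the standard library are available. Lean on these libraries where they do the work, as an engineer would, in place of code of your own. Each camera call takes 0.05 s, during which the arm holds its last target. There are 200 camera calls.

### The job

Put this race engine's drive back together: fit the flywheel (with the clutch on it, clutch upwards) on the upright crankshaft, turning it until its key drops into the keyway and it sits fully home on the collar. Then put the clutch bell over the shaft, pinion up, and down over the clutch until it too sits fully home. Lower both by hand, neither forcing them nor letting them fall down the shaft (the key's own short drop is fine), and leave the other things on the bench where they are.

Things in the scene. Friction and masses are not known exactly. Their poses are not given: they have to be found in the camera images.
- engine: Model car engine fixed on a red bench stand 200 x 140 mm, crankshaft upwards, cylinder pointing away from the robot. Origin: on the bench, under the crankshaft's axis; z up, x along the cylinder. All but the crankshaft end lies below 105 mm. Its place and heading vary.
- crank: Upright steel crankshaft end. Origin: on its axis, on the flat collar (36 mm across, 105 mm above the bench) that the flywheel sits on when home; z up, x towards the keyway. From the collar up: a seat 20 mm in diameter, 16 mm tall; a stub 10 mm in diameter to 78 mm; a cone to a 4 mm tip at 84 mm. It can stand at any angle and turns only stiffly (0.5 N m).
- keyway (a point): Open top of the keyway: on the crank's x side, 7.5 mm from its axis and 16 mm above its origin, axes as crank. The keyway is 7.5 mm wide, 5 mm deep and runs down the whole seat. A yellow dab on the collar and a yellow line up the stub mark its side.
- flywheel: Aluminium flywheel, 0.45 kg, lying clutch up. Origin: centre of its underside; z up, x towards its key. Finned disc 84 mm across, 18 mm thick; on it the steel clutch, then a boss 19 mm across to 47 mm. Bore on the axis: 22.4 mm wide up to 18 mm height, 13 mm above. Home: its origin meets the crank's. Any heading, left or right of the engine (the bell is on the other side).
- clutch (a point): Middle of the round two-shoe clutch fixed on the flywheel, on its axis 31 mm above its origin. The clutch is 53 to 54 mm in diameter, from 18 to 44 mm above the underside: the place to grip, from above, at any angle.
- key (a point): Lower end of the key cast in the flywheel's wide bore, on its x side: 8.7 mm from the axis, 6 mm above the underside, 5 mm wide. Yellow stripes on the rim's dark magnet block and on the clutch mark its side. On the shaft, the key stops on top of the seat about 10 mm short of home until it faces the keyway within about 0.15 rad; then the flywheel drops those 10 mm.
- bell: Steel clutch bell, 0.22 kg: an upside-down cup with a toothed pinion on top. Origin: centre of its rim plane, underneath; z up. Cup 66 mm outside, 58 mm inside, 27 mm deep; its top at 31 mm. A 13 mm hole runs right through. It fits over stub and clutch with 1.5 to 2 mm to spare; home: its top rests on the clutch's boss, its origin 20 mm above the flywheel's.
- pinion (a point): Middle of the bell's pinion, on its axis 43 mm above its origin. The pinion is 30 mm in diameter, from 31 to 55 mm above the rim: the place to grip, from above, at any angle.
- wheel_a: Bystander, leave alone: a loose foam-tyred model car wheel, black with a green rim, lying flat, 76 mm across, 42 mm tall. Origin: middle of its underside.
- wheel_b: Bystander, leave alone: a second loose foam-tyred wheel like it, on the other side. Origin: middle of its underside.
- wrench: Bystander, leave alone: a steel wrench, 160 mm long, lying flat beside the engine, on its right seen from the robot. Origin: underside, near its middle.
- hex_driver: Bystander, leave alone: a hex driver with a blue handle, 180 mm long, lying flat on the robot's side. Origin: underside, near its middle.
- shock: Bystander, leave alone: a yellow-sprung shock absorber, 100 mm long, lying flat on the robot's side. Origin: middle of its underside.
- screw_tray: Bystander, leave alone: a black divided tray of screws, 120 x 85 x 24 mm. Origin: middle of its underside.
- oil_bottle: Bystander, leave alone: a small white bottle with a red cap, 44 mm across, 115 mm tall, standing. Origin: middle of its underside.
Not all that is in view belongs to the job. Leave any orange or turquoise look-alike of the bell alone.

How it is judged:
On the way:
1. The flywheel sits home on the crankshaft, its key in the keyway (z of flywheel in the frame of crank between -0.003 and 0.003 m and horizontal distance between flywheel and crank below 0.004 m and angle between the z axis of flywheel and the z axis of crank, either way round below 0.08 rad and angle between flywheel's own z axis and vertical below 0.08 rad), for 0.2 s.
At the end, for the whole second after the job is handed in: The flywheel is down on the crank's collar, key in keyway, and the bell is over the clutch with its top on the boss: each within 3 mm of home in height, 4 mm of the crank axis, upright within 0.08 rad, and at rest (all of step 1 and z of bell in the frame of flywheel between 0.017 and 0.023 m and horizontal distance between bell and crank below 0.004 m and angle between bell's own z axis and vertical below 0.08 rad and linear speed of each of flywheel, bell below 0.02 m/s); the robot touches nothing.
It fails at once if Another thing on the bench is shifted by more than 30 mm (distance of any of wheel_a, wheel_b, wrench, hex_driver, shock, screw_tray, oil_bottle from where it was at the start of the episode above 0.03 m).
It fails at once if The oil bottle is tipped over (angle between oil_bottle's own z axis and vertical above 0.5 rad).
It fails at once if The flywheel or the bell is let fall down the shaft (faster than 0.65 m/s, a free fall of more than 21 mm) ((horizontal distance between flywheel and crank below 0.02 m and z of flywheel in the frame of crank below 0.08 m and linear speed of flywheel above 0.65 m/s) or (horizontal distance between bell and crank below 0.02 m and z of bell in the frame of crank below 0.08 m and linear speed of bell above 0.65 m/s)).
It fails at once if The flywheel is forced onto the crankshaft, or the bell onto the flywheel, with more than 60 N while not yet home ((contact force between flywheel and crank above 60 N and z of flywheel in the frame of crank above 0.005 m) or (contact force between bell and flywheel above 60 N and z of bell in the frame of flywheel above 0.024 m)).
It also fails if it takes over 64 s, if anything falls off the work surface, if the arm or the gripper's body presses on something with over 40 N, if the wrist force passes 120 N, or if a joint passes its speed limit or range.

## Working session

There is one attempt and no reset: what is moved stays moved. The work goes in short steps, Python scripts to look and compute and a tool call to move; the robot and the scene stay as the last step left them, time stands still between calls to the robot, and variables do not carry over. Pictures are saved under pics/ and viewed, at most 12 in all, crops included, and the job is handed in when it is done.

Besides the shell and the picture viewer there is one more tool, called after "Call:" by a JSON object that holds its "api" and its "payload". carry_out: Moves the arm, as the interface text tells. Its arguments: {"type":"object","properties":{"deltas":{"type":"array"},"grip":{"type":"number"},"grip_force":{"type":"number"}},"required":["deltas"]}

```bash
mkdir -p pics; ls
cat > h.py <<'E'
import numpy as np, cv2
from plant import ctrl
from scipy.spatial.transform import Rotation as R
def cam(name):
    st=ctrl.get_state(); m=ctrl.camera_model(name); im,d=ctrl.read_camera(name)
    K=np.array(m['intrinsics'])
    if 'extrinsics' in m: T=np.linalg.inv(np.array(m['extrinsics']))
    else:
        W=np.eye(4); W[:3,:3]=R.from_quat(st['tcp_rot']).as_matrix(); W[:3,3]=st['eef_pos']
        T=W@np.array(m['hand_eye'])
    return im,d,K,T
def cloud(d,K,T):
    v,u=np.mgrid[:d.shape[0],:d.shape[1]]
    P=np.stack([(u-K[0,2])/K[0,0]*d,(v-K[1,2])/K[1,1]*d,d],-1)
    return P@T[:3,:3].T+T[:3,3]
def save(im,n): cv2.imwrite('pics/'+n,cv2.cvtColor(im,cv2.COLOR_RGB2BGR))
E
python3 - <<'E'
from h import *
print(ctrl.get_state())
out=[]
for c in('scene','top'):
    im,d,K,T=cam(c); P=cloud(d,K,T); out.append(im); np.savez('/tmp/'+c,im=im,d=d,K=K,T=T)
    print(c,T[:3,3].round(3))
    for q in('crank','keyway','flywheel','clutch','key','bell','pinion','oil_bottle'):
        for r in ctrl.find_in(c,q)[:3]:
            u,v=np.round(r['uv']).astype(int); print(q,round(r['score'],2),(u,v),P[v,u].round(3))
    save(im,c+'.png')
E
```

```text
pics
{'time': 0.0, 'qpos': array([-1.46299208e+00,  2.87189627e-01,  1.57817162e+00,  1.96248200e-05,
        1.27861491e+00, -1.49977263e-01]), 'dq': array([-0.0008776 , -0.00029847,  0.00021427,  0.00085908, -0.00028677,
        0.00168668]), 'joint_efforts': array([ 1.98517246e-04, -4.05986774e+01, -2.92625785e+01, -2.12370414e-04,
        5.83017463e-03,  4.78247543e-06]), 'eef_pos': array([ 0.17205825, -0.6520225 ,  0.22993413]), 'tcp_rot': array([ 9.91704740e-01,  1.28531275e-01,  3.45190354e-05, -1.19128600e-03]), 'contact_force': array([ 0.39134631, -0.15120448,  0.28400836]), 'wrist_torque': array([ 0.05175439, -0.01947309, -0.03636332]), 'finger_force': 0.0, 'opening': 0.9983744705028061}
scene [ 1.086 -0.773  0.766]
crank 0.79 (np.int64(290), np.int64(201)) [0.549 0.012 0.125]
crank 0.5 (np.int64(186), np.int64(303)) [ 0.513 -0.292  0.029]
crank 0.33 (np.int64(261), np.int64(335)) [ 0.685 -0.27   0.033]
keyway 0.61 (np.int64(190), np.int64(302)) [ 0.518 -0.286  0.03 ]
keyway 0.48 (np.int64(292), np.int64(202)) [0.55  0.018 0.119]
flywheel 0.74 (np.int64(324), np.int64(186)
[... 837 characters left out ...]
6 (np.int64(271), np.int64(197)) [0.544 0.011 0.131]
flywheel 0.81 (np.int64(166), np.int64(226)) [0.485 0.285 0.022]
clutch 0.57 (np.int64(168), np.int64(224)) [0.487 0.273 0.045]
key 0.73 (np.int64(174), np.int64(226)) [0.483 0.257 0.045]
bell 0.91 (np.int64(332), np.int64(190)) [ 0.581 -0.141  0.054]
bell 0.78 (np.int64(414), np.int64(187)) [ 0.596 -0.354  0.038]
bell 0.57 (np.int64(385), np.int64(224)) [ 0.496 -0.273  0.054]
pinion 0.74 (np.int64(383), np.int64(219)) [ 0.508 -0.267  0.059]
pinion 0.59 (np.int64(331), np.int64(192)) [ 0.577 -0.139  0.048]
pinion 0.56 (np.int64(414), np.int64(187)) [ 0.596 -0.354  0.038]
oil_bottle 0.61 (np.int64(420), np.int64(144)) [ 0.697 -0.359  0.079]
```

View pics/scene.png

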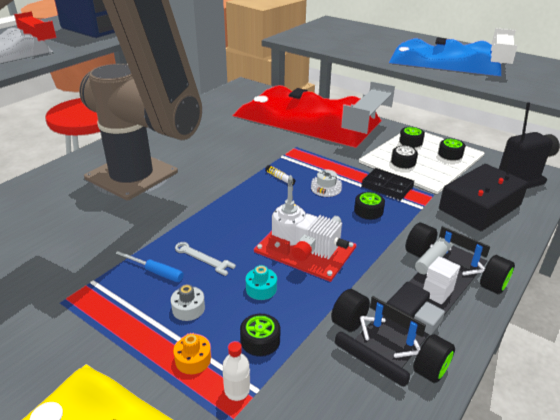

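View pics/top.png

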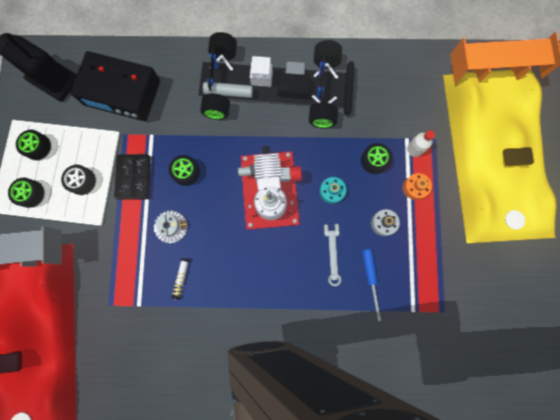

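```bash
cat >> h.py <<'E'
def go(p,yaw,cp=None,cyaw=None):
    "rows-delta (tool axes) from commanded pose to TCP p with tool-down yaw"
    st=ctrl.get_state(); M=R.from_quat(st['tcp_rot']).as_matrix()
    cy=np.arctan2(M[1,0],M[0,0]) if cyaw is None else cyaw
    cp=st['eef_pos'] if cp is None else cp
    Md=np.array([[np.cos(cy),np.sin(cy),0],[np.sin(cy),-np.cos(cy),0],[0,0,-1]])
    dy=(yaw-cy+np.pi)%(2*np.pi)-np.pi
    print('delta',(Md.T@(np.array(p)-cp)).round(4),'turnz',round(-dy,4),'pos',st['eef_pos'].round(4),'yaw',round(cy,4),'t',st['time'],'q6',st['qpos'][5].round(3))
E
python3 - <<'E'
from h import *
m=ctrl.camera_model('wrist'); print(np.array(m['hand_eye']).round(3)); print(np.array(m['intrinsics']).round(1))
for c in('scene','top'):
    z=np.load(f'/tmp/{c}.npz'); P=cloud(z['d'],z['K'],z['T'])
    for n,xy,r,lo,hi in(('fly',(.487,.27),.06,.008,.06),('bell',(.50,-.272),.05,.02,.07),('crank',(.545,.012),.03,.135,.2)):
        Q=P[(np.hypot(P[...,0]-xy[0],P[...,1]-xy[1])<r)&(P[...,2]>lo)&(P[...,2]<hi)]
        print(c,n,len(Q),Q.mean(0).round(4),Q.min(0).round(3),Q.max(0).round(3))
go((.50,-.25,.30),0.)
E
```

```text
[[ 0.    -0.95  -0.313  0.08 ]
 [ 1.     0.    -0.     0.   ]
 [ 0.    -0.313  0.95  -0.143]
 [ 0.     0.     0.     1.   ]]
[[296.1   0.  278.8]
 [  0.  296.1 208.5]
 [  0.    0.    1. ]]
scene fly 525 [0.4928 0.2662 0.028 ] [0.446 0.231 0.008] [0.529 0.317 0.048]
scene bell 733 [ 0.5124 -0.2883  0.0352] [ 0.472 -0.316  0.02 ] [ 0.54  -0.249  0.057]
scene crank 93 [0.547  0.0123 0.1638] [0.542 0.007 0.135] [0.553 0.018 0.187]
top fly 636 [0.4842 0.2741 0.0318] [0.444 0.238 0.008] [0.527 0.318 0.049]
top bell 538 [ 0.5037 -0.278   0.0357] [ 0.473 -0.312  0.02 ] [ 0.536 -0.248  0.061]
top crank 35 [0.5424 0.016  0.1727] [0.539 0.012 0.138] [0.55  0.021 0.19 ]
delta [ 0.4197 -0.3058 -0.0686] turnz 0.2578 pos [ 0.1721 -0.6527  0.2314] yaw 0.2578 t 0.9 q6 -0.15
```

Call:
{"api": "carry_out", "payload": {"deltas": [0.04, -0.027, 0.003, 0, 0, 0, 0.09, -0.06, 0.006, 0, 0, 0, 0.145, -0.097, 0.009, 0, 0, 0, 0.2, -0.134, 0.012, 0, 0, 0, 0.255, -0.171, 0.015, 0, 0, 0], "grip": 100}}

```text
time: 1.52
eef_pos: [0.3686, -0.4295, 0.2171]
tcp_rot: [0.992, 0.128, 0.0, 0.0]
contact_force: [0.1, -0.2, -0.1]
opening: 0.998
finger_force: 0.0
```

Call:
{"api": "carry_out", "payload": {"deltas": [0.055, -0.037, 0.005, 0, 0, 0.08, 0.105, -0.071, 0.01, 0, 0, 0.16, 0.145, -0.098, 0.016, 0, 0, 0.22, 0.158, -0.108, 0.016, 0, 0, 0.258, 0.158, -0.108, 0.016, 0, 0, 0.258]}}

```text
time: 2.15
eef_pos: [0.4933, -0.2852, 0.2009]
tcp_rot: [1.0, 0.001, -0.0, 0.0]
contact_force: [-0.2, -0.7, 0.7]
opening: 1.001
finger_force: 0.0
```

Run:
```python
from h import *
im,d,K,T=cam('wrist'); P=cloud(d,K,T); np.savez('/tmp/w_bell',im=im,d=d,K=K,T=T); save(im,'w_bell.png')
print(T[:3,3].round(3))
for q in('bell','pinion'):
    for r in ctrl.find_in('wrist',q)[:3]:
        u,v=np.round(r['uv']).astype(int); print(q,round(r['score'],2),(u,v),P[v,u].round(3))
go((.545,.014,.235),0)
```

```text
[ 0.573 -0.285  0.343]
bell 0.84 (np.int64(359), np.int64(80)) [ 0.6   -0.357  0.055]
bell 0.57 (np.int64(142), np.int64(94)) [ 0.587 -0.16   0.054]
pinion 0.85 (np.int64(277), np.int64(178)) [ 0.51  -0.284  0.056]
pinion 0.76 (np.int64(362), np.int64(80)) [ 0.6   -0.36   0.055]
pinion 0.63 (np.int64(144), np.int64(95)) [ 0.587 -0.16   0.05 ]
delta [ 0.0525 -0.3011 -0.034 ] turnz -0.0006 pos [ 0.4923 -0.2871  0.201 ] yaw -0.0006 t 2.3 q6 0.866
```

View pics/w_bell.png

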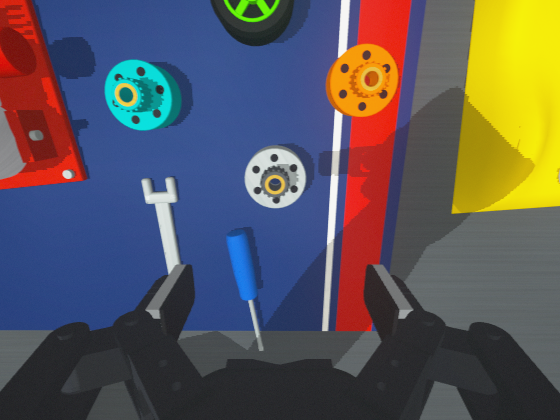

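Call:
{"api": "carry_out", "payload": {"deltas": [0.01, -0.04, -0.02, 0, 0, 0, 0.02, -0.1, -0.05, 0, 0, 0, 0.03, -0.16, -0.06, 0, 0, 0, 0.04, -0.22, -0.05, 0, 0, 0, 0.046, -0.27, -0.04, 0, 0, 0]}}

```text
time: 2.92
eef_pos: [0.5392, -0.0157, 0.2417]
tcp_rot: [1.0, -0.001, 0.001, 0.0]
contact_force: [0.9, -0.6, 0.2]
opening: 0.999
finger_force: 0.0
```

Call:
{"api": "carry_out", "payload": {"deltas": [0.004, -0.03, 0, 0, 0, 0, 0.004, -0.03, 0, 0, 0, 0]}}

```text
time: 3.18
eef_pos: [0.5427, 0.0143, 0.2409]
tcp_rot: [1.0, 0.001, 0.0, 0.0]
contact_force: [-0.5, 0.4, -0.5]
opening: 0.999
finger_force: 0.0
```

Run:
```python
from h import *
import scipy.optimize as so
z=np.load('/tmp/w_bell.npz'); P=cloud(z['d'],z['K'],z['T'])
Q=P[(np.hypot(P[...,0]-.505,P[...,1]+.284)<.05)&(P[...,2]>.022)]
print('bell z hist',np.histogram(Q[:,2],bins=np.arange(.022,.062,.003)))
im,d,K,T=cam('wrist'); P=cloud(d,K,T); np.savez('/tmp/w_crank',im=im,d=d,K=K,T=T); save(cv2.resize(im[60:360,120:440],(800,750))[:600],'w_crank.png')
for q in('crank','keyway'):
    for r in ctrl.find_in('wrist',q)[:3]:
        u,v=np.round(r['uv']).astype(int); print(q,round(r['score'],2),(u,v),P[v,u].round(3))
go((.484,.272,.2),0)
```

```text
bell z hist (array([  16,   17, 1064, 1107,   24,   24,   24,   23,   29,   27,  280,
        235,    0]), array([0.022, 0.025, 0.028, 0.031, 0.034, 0.037, 0.04 , 0.043, 0.046,
       0.049, 0.052, 0.055, 0.058, 0.061]))
crank 0.67 (np.int64(276), np.int64(201)) [0.549 0.016 0.139]
crank 0.41 (np.int64(9), np.int64(143)) [0.584 0.346 0.012]
crank 0.25 (np.int64(391), np.int64(230)) [ 0.468 -0.14   0.007]
keyway 0.66 (np.int64(453), np.int64(279)) [ 0.401 -0.228  0.023]
delta [-0.0593 -0.2597  0.0411] turnz -0.0017 pos [0.5429 0.0122 0.2411] yaw -0.0017 t 3.325 q6 1.409
```

View pics/w_crank.png

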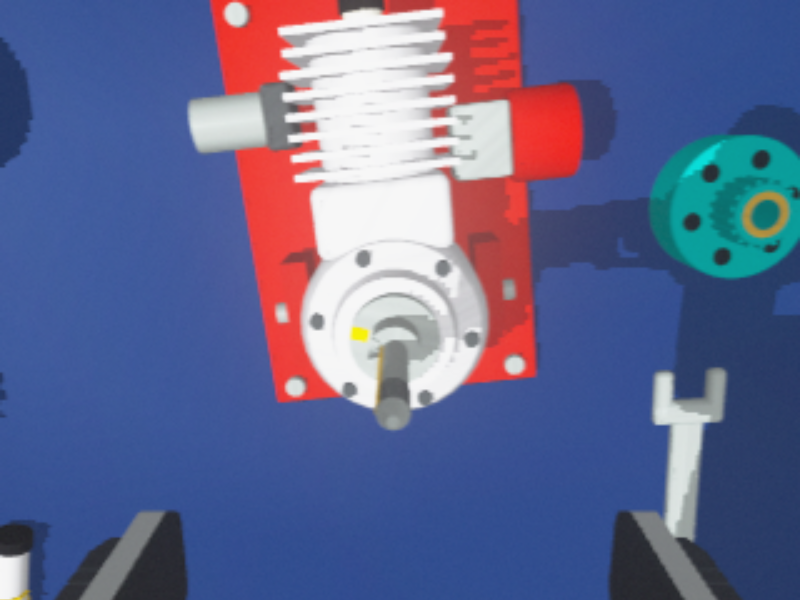

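Call:
{"api": "carry_out", "payload": {"deltas": [-0.01, -0.045, 0, 0, 0, 0, -0.025, -0.1, 0, 0, 0, 0, -0.04, -0.16, 0.01, 0, 0, 0, -0.055, -0.22, 0.03, 0, 0, 0, -0.06, -0.255, 0.04, 0, 0, 0]}}

```text
time: 3.95
eef_pos: [0.4824, 0.2692, 0.2002]
tcp_rot: [1.0, -0.0, -0.0, 0.0]
contact_force: [0.1, -0.2, -0.2]
opening: 0.999
finger_force: 0.0
```

Call:
{"api": "carry_out", "payload": {"deltas": [0, 0, 0, 0, 0, 0]}}

```text
time: 4.08
eef_pos: [0.4823, 0.269, 0.1998]
tcp_rot: [1.0, 0.001, -0.001, 0.0]
contact_force: [0.2, 0.8, 0.1]
opening: 0.998
finger_force: 0.0
```

```bash
cat >> h.py <<'E'
from scipy.optimize import least_squares
def circ(Q,r,c0):
    f=least_squares(lambda c:np.hypot(Q[:,0]-c[0],Q[:,1]-c[1])-r,c0,loss='soft_l1',f_scale=.001); return f.x
def yellow(im):
    h=cv2.cvtColor(im,cv2.COLOR_RGB2HSV); return (h[...,0]>22)&(h[...,0]<34)&(h[...,1]>130)&(h[...,2]>120)
E
python3 - <<'E'
from h import *
z=np.load('/tmp/w_crank.npz'); P=cloud(z['d'],z['K'],z['T']); Y=yellow(z['im'])
n=np.hypot(P[...,0]-.545,P[...,1]-.014)
S=P[(n<.02)&(P[...,2]>.13)&(P[...,2]<.18)]; c=circ(S,.005,(.545,.014)); print('stub',len(S),c.round(4))
for a,b in((.125,.145),(.145,.165),(.165,.182)):
    s=S[(S[:,2]>a)&(S[:,2]<b)]; print(circ(s,.005,c).round(4),len(s))
m=(n<.03)&(P[...,2]>.1)&(P[...,2]<.11); print('collar z',np.median(P[m][:,2]))
D=P[Y&m]; print('dab',len(D),D.mean(0).round(4)); v=D.mean(0)[:2]-c; print('key yaw',np.arctan2(v[1],v[0]),np.hypot(*v))
L=P[Y&(n<.02)&(P[...,2]>.125)]; print('line',len(L),(L.mean(0)[:2]-c).round(4) if len(L) else '')
im,d,K,T=cam('wrist'); P=cloud(d,K,T); np.savez('/tmp/w_fly',im=im,d=d,K=K,T=T); save(cv2.resize(im[100:340,120:440],(800,600)),'w_fly.png')
for q in('flywheel','clutch','key'):
    for r in ctrl.find_in('wrist',q)[:2]:
        u,v=np.round(r['uv']).astype(int); print(q,round(r['score'],2),(u,v),P[v,u].round(3))
n=np.hypot(P[...,0]-.486,P[...,1]-.271)
Q=P[(n<.07)&(P[...,2]>.008)]; print(np.histogram(Q[:,2],bins=np.arange(.008,.056,.003)))
for lo,hi in((.012,.021),(.039,.0455),(.0455,.05)):
    q=Q[(Q[:,2]>lo)&(Q[:,2]<hi)][:,:2].astype(np.float32)
    if len(q)>5: print(lo,cv2.minEnclosingCircle(q),np.median(q,0))
Yp=P[yellow(im)&(n<.06)&(P[...,2]>.005)]; Yu=np.argwhere(yellow(im)&(n<.06)&(P[...,2]>.005))
print(np.c_[Yu,Yp.round(4)][::max(1,len(Yp)//25)])
go((.486,.271,.1),0)
E
```

```text
stub 244 [0.5436 0.0162]
[0.5435 0.0162] 62
[0.5436 0.0162] 88
[0.5438 0.0161] 94
collar z 0.10494260335108413
dab 30 [0.5465 0.029  0.1056]
key yaw 1.3542219088452017 0.013197336508742634
line 0 
flywheel 0.65 (np.int64(270), np.int64(177)) [0.497 0.278 0.044]
clutch 0.81 (np.int64(268), np.int64(179)) [0.496 0.28  0.045]
key 0.66 (np.int64(269), np.int64(180)) [0.494 0.279 0.043]
(array([  80,   82,  151,  723,   30,   22,   29,   25,   27,   35,   23,
        802, 1085,   67,    0]), array([0.008, 0.011, 0.014, 0.017, 0.02 , 0.023, 0.026, 0.029, 0.032,
       0.035, 0.038, 0.041, 0.044, 0.047, 0.05 , 0.053]))
0.012 ((0.48472267389297485, 0.2794667184352875), 0.0415487140417099) [0.49451756 0.27490577]
0.039 ((0.48449933528900146, 0.279487282037735), 0.02736382931470871) [0.48596385 0.2795386 ]
0.0455 ((0.4851137101650238, 0.2804316282272339), 0.026256240904331207) [0.48590082 0.27962166]
[[1.760e+02 3.040e+02 4.928e-01 2.405e-01 1.720e-02]
 [1.770e+02 2.990e+02 4.918e-01 2.461e-01 1.790e-02]
 [1.770e+02 3.020e+02 4.920e-01 2.428e-01 1.890e-02]
 [1.770e+02 3.050e+02 4.921e-01 2.395
[... 584 characters left out ...]
-01 1.970e-02]
 [1.850e+02 2.880e+02 4.895e-01 2.591e-01 4.600e-02]
 [1.850e+02 2.910e+02 4.893e-01 2.560e-01 4.480e-02]
 [1.860e+02 2.820e+02 4.880e-01 2.653e-01 4.390e-02]
 [1.860e+02 2.850e+02 4.880e-01 2.622e-01 4.400e-02]
 [1.860e+02 2.880e+02 4.881e-01 2.591e-01 4.460e-02]
 [1.860e+02 2.910e+02 4.881e-01 2.560e-01 4.460e-02]
 [1.870e+02 2.820e+02 4.868e-01 2.653e-01 4.350e-02]
 [1.870e+02 2.850e+02 4.870e-01 2.622e-01 4.420e-02]
 [1.870e+02 2.880e+02 4.871e-01 2.591e-01 4.450e-02]
 [1.870e+02 2.910e+02 4.869e-01 2.560e-01 4.400e-02]
 [1.880e+02 2.840e+02 4.859e-01 2.632e-01 4.430e-02]]
delta [ 0.0021 -0.0038  0.1015] turnz -0.0026 pos [0.4839 0.2672 0.2015] yaw -0.0026 t 4.275 q6 1.895
```

View pics/w_fly.png

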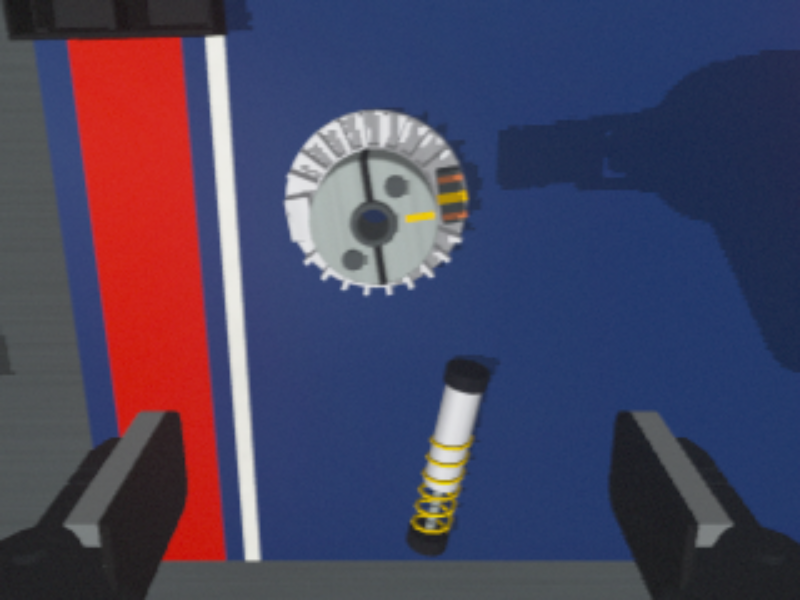

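Call:
{"api": "carry_out", "payload": {"deltas": [0.001, -0.005, 0.03, 0, 0, 0, 0.002, -0.011, 0.06, 0, 0, 0, 0.002, -0.011, 0.07, 0, 0, 0, 0.002, -0.011, 0.07, 0, 0, 0]}}

```text
time: 4.78
eef_pos: [0.4851, 0.2787, 0.1308]
tcp_rot: [1.0, -0.001, -0.0, 0.0]
contact_force: [-0.4, -0.3, -0.0]
opening: 1.0
finger_force: 0.0
```

```bash
cat >> h.py <<'E'
def stat(n=4,name='wrist'):
    "averaged static TCP pose and a picture"
    ps=[];ys=[];ds=[]
    for i in range(n):
        st=ctrl.get_state(); M=R.from_quat(st['tcp_rot']).as_matrix(); ps.append(st['eef_pos']); ys.append(st['tcp_rot']*np.sign(st['tcp_rot'][0])); im,d=ctrl.read_camera(name)
    p=np.mean(ps,0); q=np.mean(ys,0); q/=np.linalg.norm(q); M=R.from_quat(q).as_matrix(); yaw=np.arctan2(M[1,0],M[0,0])
    m=ctrl.camera_model(name); W=np.eye(4); W[:3,:3]=M; W[:3,3]=p
    T=W@np.array(m['hand_eye']) if 'hand_eye' in m else np.linalg.inv(np.array(m['extrinsics']))
    print('static',p.round(4),np.std(ps,0).round(4),'yaw',round(yaw,4),'t',st['time'],'q',st['qpos'].round(3),'F',st['contact_force'].round(2))
    return im,d,np.array(m['intrinsics']),T,p,yaw
E
python3 - <<'E'
from h import *
im,d,K,T,p,yaw=stat(6); P=cloud(d,K,T); np.savez('/tmp/w_fly2',im=im,d=d,K=K,T=T)
n=np.hypot(P[...,0]-.486,P[...,1]-.279)
Q=P[(n<.07)&(P[...,2]>.008)]
for lo,hi in((.012,.021),(.039,.0465)):
    q=Q[(Q[:,2]>lo)&(Q[:,2]<hi)][:,:2].astype(np.float32); print(lo,cv2.minEnclosingCircle(q),np.median(q,0))
c=np.array(cv2.minEnclosingCircle(q)[0])
Yp=P[yellow(im)&(n<.05)&(P[...,2]>.005)]
for m in(Yp[:,2]>.03,Yp[:,2]<.03):
    v=Yp[m].mean(0)[:2]-c; print('stripe',m.sum(),np.arctan2(v[1],v[0]),np.hypot(*v))
print('top z clutch',np.median(Q[(Q[:,2]>.039)][:,2]))
go((*c,.03),0,p,yaw)
E
```

```text
static [0.4857 0.2794 0.1321] [0.0003 0.0004 0.0006] yaw -0.001 t 5.025 q [ 0.342  0.138  1.942 -0.     1.058  1.913] F [-1.06 -0.15 -0.04]
0.012 ((0.48463383316993713, 0.27877679467201233), 0.041788894683122635) [0.49656254 0.27463034]
0.039 ((0.4844951927661896, 0.2789088487625122), 0.027492482215166092) [0.48669258 0.27898353]
stripe 47 -1.4142927273169785 0.01984488358559516
stripe 66 -1.417967393284784 0.03477691392931762
top z clutch 0.20832546576427846
delta [-0.0012  0.0005  0.1021] turnz -0.001 pos [0.4855 0.2799 0.1321] yaw -0.001 t 5.075 q6 1.913
```

Call:
{"api": "carry_out", "payload": {"deltas": [-0.001, 0.0005, 0.035, 0, 0, 0, -0.001, 0.0005, 0.07, 0, 0, 0, -0.001, 0.0005, 0.095, 0, 0, 0, -0.001, 0.0005, 0.107, 0, 0, 0, -0.001, 0.0005, 0.111, 0, 0, 0]}}

```text
time: 5.7
eef_pos: [0.484, 0.2793, 0.0198]
tcp_rot: [1.0, -0.0, 0.0, -0.0]
contact_force: [-0.7, 0.8, 0.9]
opening: 0.997
finger_force: 0.0
```

Call:
{"api": "carry_out", "payload": {"deltas": [0, 0, 0, 0, 0, 0, 0, 0, 0, 0, 0, 0, 0, 0, 0, 0, 0, 0, 0, 0, 0, 0, 0, 0, 0, 0, 0, 0, 0, 0], "grip": 0, "grip_force": 60}}

```text
time: 6.32
eef_pos: [0.4851, 0.2797, 0.0215]
tcp_rot: [1.0, 0.0, 0.001, -0.0]
contact_force: [-1.3, -0.3, 6.2]
opening: 0.598
finger_force: 63.9
```

Call:
{"api": "carry_out", "payload": {"deltas": [0, 0, -0.02, 0, 0, 0, 0, 0, -0.06, 0, 0, 0, 0, 0, -0.11, 0, 0, 0, 0, 0, -0.16, 0, 0, 0, 0, 0, -0.21, 0, 0, 0]}}

```text
time: 6.95
eef_pos: [0.4825, 0.2789, 0.2308]
tcp_rot: [1.0, -0.0, -0.001, 0.0]
contact_force: [0.8, 1.2, -4.6]
opening: 0.595
finger_force: 64.2
```

Call:
{"api": "carry_out", "payload": {"deltas": [0.01, 0.03, -0.01, 0, 0, -0.1, 0.03, 0.08, -0.015, 0, 0, -0.27, 0.055, 0.13, -0.015, 0, 0, -0.44, 0.08, 0.18, -0.015, 0, 0, -0.61, 0.105, 0.23, -0.015, 0, 0, -0.78]}}

```text
time: 7.58
eef_pos: [0.5882, 0.0478, 0.2442]
tcp_rot: [0.924, 0.383, -0.001, -0.001]
contact_force: [1.3, 0.2, -4.8]
opening: 0.598
finger_force: 64.2
```

Call:
{"api": "carry_out", "payload": {"deltas": [0, 0, 0, 0, 0, -0.18, 0, 0, 0, 0, 0, -0.36, 0, 0, 0, 0, 0, -0.54, 0, 0, 0, 0, 0, -0.72, 0, 0, 0, 0, 0, -0.9]}}

```text
time: 8.2
eef_pos: [0.5875, 0.0494, 0.2439]
tcp_rot: [0.665, 0.747, -0.001, -0.001]
contact_force: [0.3, 0.2, -4.7]
opening: 0.597
finger_force: 64.5
```

Call:
{"api": "carry_out", "payload": {"deltas": [0, 0, 0, 0, 0, -0.18, 0, 0, 0, 0, 0, -0.36, 0, 0, 0, 0, 0, -0.54, 0, 0, 0, 0, 0, -0.72, 0, 0, 0, 0, 0, -0.9]}}

```text
time: 8.82
eef_pos: [0.5875, 0.0494, 0.2439]
tcp_rot: [0.274, 0.962, -0.0, -0.001]
contact_force: [0.2, -0.3, -3.8]
opening: 0.599
finger_force: 64.5
```

Run:
```python
from h import *
im,d,K,T,p,yaw=stat(4); go((.628,-.016,.242),2.774,p,yaw)
save(im,'hold.png'); np.savez('/tmp/w_hold',im=im,d=d,K=K,T=T,p=p,yaw=yaw)
```

```text
static [0.5876 0.0494 0.244 ] [0.0001 0.     0.0001] yaw 2.583 t 8.975 q [-0.088  0.092  1.777  0.     1.274 -1.094] F [ 0.35 -0.11 -4.91]
delta [-0.0689 -0.0341  0.002 ] turnz -0.191 pos [0.588  0.0494 0.2443] yaw 2.583 t 9.025 q6 -1.094
```

View pics/hold.png

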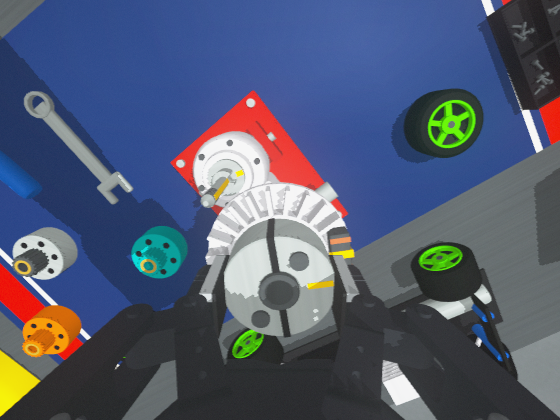

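Run:
```python
from h import *
z=np.load('/tmp/w_hold.npz'); im=z['im']; P=cloud(z['d'],z['K'],z['T']); p=z['p']; yaw=float(z['yaw']); Y=yellow(im)
n=np.hypot(P[...,0]-.544,P[...,1]-.016)
S=P[(n<.02)&(P[...,2]>.13)&(P[...,2]<.182)]; c=circ(S,.005,(.544,.016)); print('stub',len(S),c.round(4))
for a,b in((.125,.145),(.145,.165),(.165,.182)):
    s=S[(S[:,2]>a)&(S[:,2]<b)]
    if len(s)>5: print(circ(s,.005,c).round(4),len(s))
D=P[Y&(n<.03)&(P[...,2]<.112)]; v=D.mean(0)[:2]-c; print('dab',len(D),D.mean(0),np.arctan2(v[1],v[0]),np.hypot(*v))
# flywheel in tool frame
C,Sn=np.cos(yaw),np.sin(yaw); M=np.array([[C,Sn,0],[Sn,-C,0],[0,0,-1]]); Q=(P-p)@M
m=np.hypot(Q[...,0],Q[...,1])<.05
print(np.histogram(-Q[m][:,2],bins=np.arange(-.03,.07,.004)))
zt=-Q[...,2]; mm=m&(np.abs(zt-.023)<.004)&(np.hypot(Q[...,0],Q[...,1])<.035)
q=Q[mm]; print('clutch top',len(q),cv2.minEnclosingCircle(q[:,:2].astype(np.float32)))
A=np.c_[q[:,:2],np.ones(len(q))]; print('plane',np.linalg.lstsq(A,q[:,2],rcond=None)[0])
mb=m&(zt<.003)&(zt>-.008); print('disc',cv2.minEnclosingCircle(Q[mb][:,:2].astype(np.float32)),mb.sum())
for s in((Y&m&(zt>.015)),(Y&m&(zt<.01))):
    w=Q[s].mean(0)[:2]; print('stripe',s.sum(),w.round(4))
```

```text
stub 265 [0.5436 0.0157]
[0.5436 0.0157] 53
[0.5436 0.0157] 93
[0.5435 0.0157] 119
dab 35 [0.54638164 0.02941507 0.10520742] 1.3695241792985033 0.013988721544305456
(array([   0,    0,  113, 2062,  638,  729, 2255,  210,  269,  406,  550,
        638, 2658, 6699,  476,  455,  395,  738,  303,  726,  978, 2462,
       2264,  686]), array([-0.03 , -0.026, -0.022, -0.018, -0.014, -0.01 , -0.006, -0.002,
        0.002,  0.006,  0.01 ,  0.014,  0.018,  0.022,  0.026,  0.03 ,
        0.034,  0.038,  0.042,  0.046,  0.05 ,  0.054,  0.058,  0.062,
        0.066]))
clutch top 9142 ((0.0067417072132229805, 0.0005214445409364998), 0.03375030308961868)
plane [ 0.00546438 -0.00051071 -0.02264563]
disc ((0.00457775080576539, -0.0005091261118650436), 0.040895357728004456) 2879
stripe 150 [0.0037 0.0189]
stripe 162 [0.0106 0.019 ]
```

Run:
```python
from h import *
z=np.load('/tmp/w_hold.npz'); im=z['im']; K=z['K']; H=np.array(ctrl.camera_model('wrist')['hand_eye'])
g=cv2.cvtColor(im,cv2.COLOR_RGB2GRAY); d=z['d']
def tool(u,v,h):
    r=H[:3,:3]@np.array([(u-K[0,2])/K[0,0],(v-K[1,2])/K[1,1],1]); s=(-h-H[2,3])/r[2]; return H[:3,3]+s*r
crop=g[262:322,249:309]
save(cv2.resize(im[225:350,200:360],(800,625),interpolation=cv2.INTER_NEAREST)[:600],'boss.png')
cs=cv2.HoughCircles(cv2.resize(crop,None,fx=4,fy=4,interpolation=cv2.INTER_CUBIC),cv2.HOUGH_GRADIENT,1,20,param1=100,param2=15,minRadius=30,maxRadius=90)
for c in cs[0][:5]:
    u,v=c[0]/4+249,c[1]/4+262; print((u,v),c[2]/4,tool(u,v,.026).round(4),tool(u,v,.023).round(4))
b=(crop<90).astype(np.uint8); k,l,s,ce=cv2.connectedComponentsWithStats(b)
for i in range(1,k):
    if s[i,4]>50: print('dark',s[i],ce[i]+[249,262])
# depth through boss
print(d[291-26:291+27:4,279].round(4)); print(d[291,279-26:279+27:4].round(4))
```

```text
(np.float32(279.125), np.float32(287.875)) 22.35 [ 0.0041 -0.0004 -0.026 ] [ 0.0022 -0.0004 -0.023 ]
(np.float32(279.375), np.float32(293.375)) 22.075 [ 0.0012 -0.0003 -0.026 ] [-0.0008 -0.0003 -0.023 ]
(np.float32(260.625), np.float32(319.375)) 9.35 [-0.013  -0.0091 -0.026 ] [-0.0154 -0.0093 -0.023 ]
(np.float32(273.875), np.float32(293.875)) 14.65 [ 0.001  -0.0028 -0.026 ] [-0.0011 -0.0028 -0.023 ]
dark [ 12   0  36  22 147] [276.68707483 271.40816327]
dark [ 12  19  38  41 877] [280.67160775 297.01938426]
dark [  3  49  18  11 166] [260.3253012  316.40963855]
[0.1352 0.1364 0.1349 0.1331 0.1578 0.1544 0.1508 0.1469 0.1444 0.1414
 0.1387 0.1392 0.1434 0.1447]
[0.1385 0.1387 0.1352 0.1398 0.1454 0.1483 0.1495 0.1488 0.1476 0.1447
 0.136  0.1349 0.1394 0.138 ]
```

View pics/boss.png

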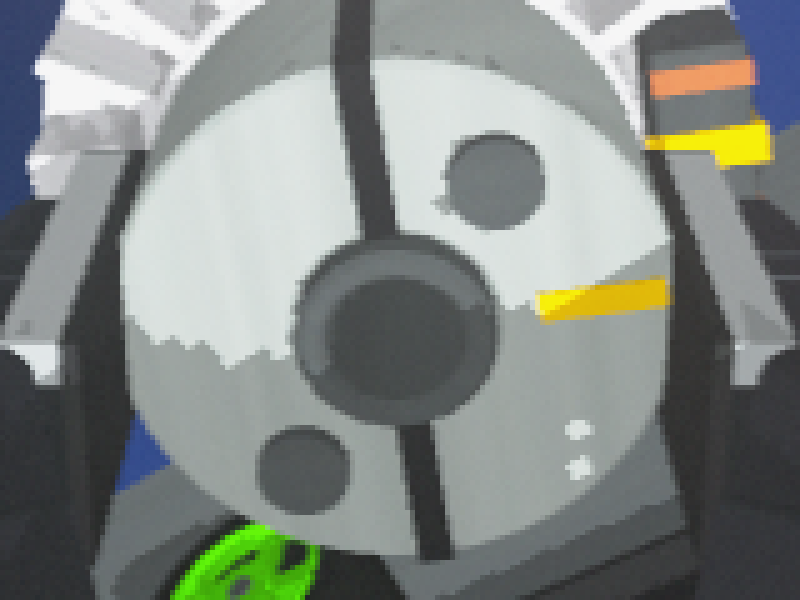

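Call:
{"api": "carry_out", "payload": {"deltas": [0.006, -0.015, 0, 0, 0, -0.06, 0.012, -0.033, 0, 0, 0, -0.12, 0.017, -0.047, 0, 0, 0, -0.18, 0.019, -0.0517, 0, 0, 0, -0.192, 0.019, -0.0517, 0, 0, 0, -0.192]}}

```text
time: 9.65
eef_pos: [0.5451, 0.0156, 0.2449]
tcp_rot: [0.185, 0.983, 0.0, 0.0]
contact_force: [0.1, -0.1, -4.9]
opening: 0.599
finger_force: 64.6
```

Run:
```python
from h import *
im,d,K,T,p,yaw=stat(5); go((.5441,.0156,.244),2.775,p,yaw)
im,d=ctrl.read_camera('scene'); save(cv2.resize(im[140:260,220:380],(800,600)),'sc2.png')
```

```text
static [0.5454 0.0158 0.2449] [0.0002 0.0001 0.    ] yaw 2.7707 t 9.85 q [-0.157 -0.01   1.881  0.     1.27  -1.358] F [ 0.36  0.16 -4.16]
delta [ 0.0011 -0.0006  0.0009] turnz -0.0043 pos [0.5454 0.0158 0.2448] yaw 2.7707 t 9.9 q6 -1.358
```

View pics/sc2.png

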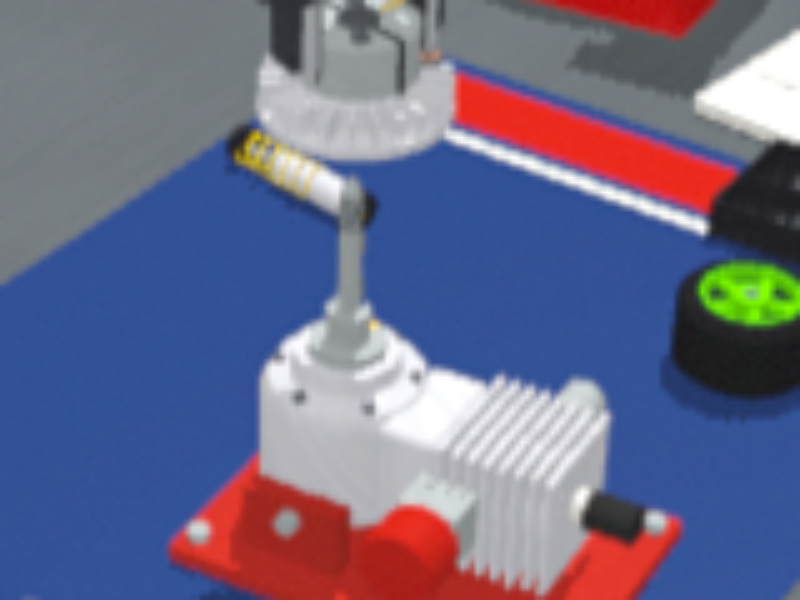

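Call:
{"api": "carry_out", "payload": {"deltas": [0.001, -0.0006, 0.01, 0, 0, -0.004, 0.001, -0.0006, 0.02, 0, 0, -0.004, 0.001, -0.0006, 0.032, 0, 0, -0.004, 0.001, -0.0006, 0.044, 0, 0, -0.004, 0.001, -0.0006, 0.05, 0, 0, -0.004]}}

```text
time: 10.58
eef_pos: [0.5434, 0.0155, 0.1933]
tcp_rot: [0.182, 0.983, -0.0, -0.001]
contact_force: [0.3, 0.1, -4.4]
opening: 0.598
finger_force: 64.6
```

Call:
{"api": "carry_out", "payload": {"deltas": [0, 0, 0.003, 0, 0, 0, 0, 0, 0.006, 0, 0, 0, 0, 0, 0.009, 0, 0, 0, 0, 0, 0.012, 0, 0, 0, 0, 0, 0.015, 0, 0, 0]}}

```text
time: 11.2
eef_pos: [0.5441, 0.0154, 0.1798]
tcp_rot: [0.182, 0.983, -0.0, 0.0]
contact_force: [-0.1, -0.5, -4.8]
opening: 0.595
finger_force: 64.6
```

Run:
```python
from h import *
im,d,K,T,p,yaw=stat(5); go((.5441,.0156,.165),2.775,p,yaw)
print(ctrl.get_state()['wrist_torque'])
```

```text
static [0.5439 0.0154 0.1796] [0.0001 0.     0.0002] yaw 2.7758 t 11.4 q [-0.158  0.048  1.946  0.     1.148 -1.363] F [-0.29  0.44 -3.75]
delta [-0.0001  0.0003  0.0146] turnz 0.0008 pos [0.5441 0.0154 0.18  ] yaw 2.7758 t 11.45 q6 -1.363
[0.00683042 0.02325863 0.00444111]
```

Call:
{"api": "carry_out", "payload": {"deltas": [0, 0, 0.006, 0, 0, 0, 0, 0, 0.013, 0, 0, 0, 0, 0, 0.02, 0, 0, 0, 0, 0, 0.027, 0, 0, 0, 0, 0, 0.034, 0, 0, 0]}}

```text
time: 12.08
eef_pos: [0.5439, 0.0154, 0.1452]
tcp_rot: [0.182, 0.983, 0.0, -0.0]
contact_force: [-0.5, -0.1, -3.6]
opening: 0.597
finger_force: 64.6
```

Call:
{"api": "carry_out", "payload": {"deltas": [0, 0, 0.002, 0, 0, 0, 0, 0, 0.004, 0, 0, 0, 0, 0, 0.006, 0, 0, 0, 0, 0, 0.008, 0, 0, 0, 0, 0, 0.01, 0, 0, 0]}}

```text
time: 12.7
eef_pos: [0.5441, 0.0154, 0.1358]
tcp_rot: [0.182, 0.983, 0.0, 0.0]
contact_force: [-0.1, 0.4, -5.7]
opening: 0.596
finger_force: 64.6
```

Call:
{"api": "carry_out", "payload": {"deltas": [0, 0, 0.001, 0, 0, 0, 0, 0, 0.002, 0, 0, 0, 0, 0, 0.003, 0, 0, 0]}}

```text
time: 13.08
eef_pos: [0.5441, 0.0154, 0.1328]
tcp_rot: [0.182, 0.983, 0.0, 0.0]
contact_force: [-0.4, 0.7, -4.8]
opening: 0.602
finger_force: 64.6
```

No contact force: the key is entering the keyway. On down.

Call:
{"api": "carry_out", "payload": {"deltas": [0, 0, 0.001, 0, 0, 0, 0, 0, 0.002, 0, 0, 0, 0, 0, 0.003, 0, 0, 0, 0, 0, 0.004, 0, 0, 0]}}

```text
time: 13.58
eef_pos: [0.544, 0.0154, 0.1288]
tcp_rot: [0.182, 0.983, -0.0, 0.0]
contact_force: [0.2, 0.4, -4.6]
opening: 0.597
finger_force: 64.6
```

Call:
{"api": "carry_out", "payload": {"deltas": [0, 0, 0.0007, 0, 0, 0, 0, 0, 0.0014, 0, 0, 0, 0, 0, 0.002, 0, 0, 0]}}

```text
time: 13.95
eef_pos: [0.544, 0.0154, 0.1268]
tcp_rot: [0.182, 0.983, 0.0, 0.0]
contact_force: [-0.8, 0.4, -3.7]
opening: 0.596
finger_force: 64.6
```

Call:
{"api": "carry_out", "payload": {"deltas": [0, 0, 0.0007, 0, 0, 0, 0, 0, 0.0012, 0, 0, 0, 0, 0, 0.0012, 0, 0, 0]}}

```text
time: 14.32
eef_pos: [0.5442, 0.0153, 0.1265]
tcp_rot: [0.182, 0.983, -0.0, 0.0]
contact_force: [-3.8, 0.7, 1.8]
opening: 0.598
finger_force: 65.1
```

Call:
{"api": "carry_out", "payload": {"deltas": [0, 0, 0, 0, 0, 0, 0, 0, 0, 0, 0, 0, 0, 0, 0, 0, 0, 0], "grip": 75}}

```text
time: 14.7
eef_pos: [0.5444, 0.0153, 0.1259]
tcp_rot: [0.182, 0.983, 0.0, 0.001]
contact_force: [-0.4, -1.0, 0.6]
opening: 0.753
finger_force: 0.0
```

Run:
```python
from h import *
im,d,K,T,p,yaw=stat(3)
P=cloud(d,K,T); n=np.hypot(P[...,0]-.5438,P[...,1]-.0157)
q=P[(n<.02)&(P[...,2]>.13)&(P[...,2]<.18)]; print(np.histogram(q[:,2],bins=np.arange(.13,.18,.003)))
q=P[(n<.024)&(n>.012)&(P[...,2]>.13)]; print('clutch top (home .149)',np.median(q[:,2]))
```

```text
static [0.5443 0.0153 0.1258] [0.0001 0.     0.0001] yaw 2.7758 t 14.8 q [-0.158  0.114  1.984  0.     1.044 -1.363] F [ 0.36  0.23 -0.81]
(array([   0,    0,    2,   10,   14,  139, 3288,  621,   89,   93,  109,
        106,  114,  121,  151,  141]), array([0.13 , 0.133, 0.136, 0.139, 0.142, 0.145, 0.148, 0.151, 0.154,
       0.157, 0.16 , 0.163, 0.166, 0.169, 0.172, 0.175, 0.178]))
clutch top (home .149) 0.2004379892620435
```

Call:
{"api": "carry_out", "payload": {"deltas": [0, 0, -0.02, 0, 0, 0, 0, 0, -0.06, 0, 0, 0, 0, 0, -0.1, 0, 0, 0, 0, 0, -0.115, 0, 0, 0], "grip": 90}}

```text
time: 15.35
eef_pos: [0.5453, 0.0152, 0.2437]
tcp_rot: [0.182, 0.983, 0.0, 0.003]
contact_force: [-0.5, -0.4, 0.3]
opening: 0.902
finger_force: 0.0
```

Call:
{"api": "carry_out", "payload": {"deltas": [-0.01, -0.04, 0, 0, 0, 0, -0.023, -0.1, 0, 0, 0, 0, -0.036, -0.16, 0, 0, 0, 0, -0.05, -0.22, 0.02, 0, 0, 0, -0.063, -0.27, 0.06, 0, 0, 0], "grip": 100}}

```text
time: 15.98
eef_pos: [0.5069, -0.258, 0.1839]
tcp_rot: [0.182, 0.983, -0.001, 0.002]
contact_force: [0.7, 0.2, 0.2]
opening: 0.997
finger_force: 0.0
```

Call:
{"api": "carry_out", "payload": {"deltas": [-0.005, -0.023, 0.02, 0, 0, 0, -0.005, -0.023, 0.02, 0, 0, 0]}}

```text
time: 16.23
eef_pos: [0.501, -0.2789, 0.1599]
tcp_rot: [0.183, 0.983, 0.002, -0.003]
contact_force: [-0.0, 0.6, 0.5]
opening: 1.001
finger_force: 0.0
```

```bash
cat > bell.py <<'E'
from h import *
def bell(c0=(.504,-.283)):
    im,d,K,T,p,yaw=stat(5); P=cloud(d,K,T); n=np.hypot(P[...,0]-c0[0],P[...,1]-c0[1])
    for lo,hi,r in((.027,.035,.033),(.052,.058,.015)):
        q=P[(n<.05)&(P[...,2]>lo)&(P[...,2]<hi)]; print(lo,len(q),cv2.minEnclosingCircle(q[:,:2].astype(np.float32)),np.median(q,0).round(4))
    return im,p,yaw,cv2.minEnclosingCircle(q[:,:2].astype(np.float32))[0]
E
python3 - <<'E'
from bell import *
im,p,yaw,c=bell(); go((*c,.034),2.776,p,yaw)
save(im,'w_bell2.png')
E
```

```text
static [ 0.5027 -0.2782  0.1626] [0.001  0.0004 0.0017] yaw 2.7752 t 16.425 q [-0.68   0.133  1.884  0.     1.123 -1.887] F [ 0.82 -0.11  0.61]
0.027 2566 ((0.502173125743866, -0.28120872378349304), 0.03330671787261963) [ 0.4963 -0.2785  0.029 ]
0.052 518 ((0.5019532442092896, -0.2813110947608948), 0.014995379373431206) [ 0.5013 -0.2809  0.0531]
delta [-0.0004 -0.0031  0.1286] turnz -0.0008 pos [ 0.504  -0.2779  0.1648] yaw 2.7752 t 16.475 q6 -1.887
```

View pics/w_bell2.png

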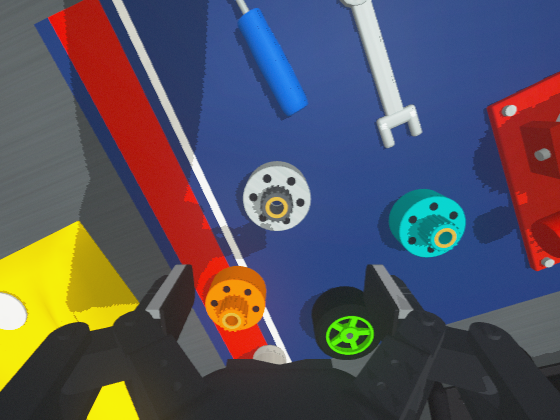

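Call:
{"api": "carry_out", "payload": {"deltas": [0, -0.001, 0.01, 0, 0, 0, 0, -0.002, 0.025, 0, 0, 0, 0, -0.003, 0.04, 0, 0, 0, 0, -0.003, 0.045, 0, 0, 0, 0, -0.003, 0.045, 0, 0, 0]}}

```text
time: 17.1
eef_pos: [0.5017, -0.2812, 0.1177]
tcp_rot: [0.182, 0.983, 0.0, -0.001]
contact_force: [0.5, 0.2, -0.4]
opening: 0.997
finger_force: 0.0
```

Run:
```python
from bell import *
im,p,yaw,c=bell(); go((*c,.034),2.776,p,yaw)
```

```text
static [ 0.5022 -0.2816  0.1187] [0.0003 0.0002 0.0006] yaw 2.7757 t 17.3 q [-0.687  0.189  1.911 -0.     1.04  -1.892] F [-0.78  0.85  0.12]
0.027 3427 ((0.5035006999969482, -0.28090232610702515), 0.03334449231624603) [ 0.4962 -0.2777  0.0303]
0.052 860 ((0.503459632396698, -0.28111451864242554), 0.015384870581328869) [ 0.5023 -0.2806  0.0543]
delta [-0.001   0.0009  0.0847] turnz -0.0003 pos [ 0.5025 -0.2817  0.1194] yaw 2.7757 t 17.35 q6 -1.892
```

Call:
{"api": "carry_out", "payload": {"deltas": [-0.0006, 0.001, 0.025, 0, 0, 0, -0.0006, 0.001, 0.05, 0, 0, 0, -0.0006, 0.001, 0.072, 0, 0, 0, -0.0006, 0.001, 0.082, 0, 0, 0, -0.0006, 0.001, 0.085, 0, 0, 0]}}

```text
time: 17.98
eef_pos: [0.5031, -0.2807, 0.0335]
tcp_rot: [0.182, 0.983, 0.0, -0.0]
contact_force: [-0.1, 0.3, -0.2]
opening: 0.997
finger_force: 0.0
```

Call:
{"api": "carry_out", "payload": {"deltas": [0, 0, 0, 0, 0, 0, 0, 0, 0, 0, 0, 0, 0, 0, 0, 0, 0, 0, 0, 0, 0, 0, 0, 0, 0, 0, 0, 0, 0, 0], "grip": 0, "grip_force": 50}}

```text
time: 18.6
eef_pos: [0.5036, -0.2812, 0.0346]
tcp_rot: [0.182, 0.983, -0.0, 0.001]
contact_force: [-0.7, 0.5, 4.3]
opening: 0.333
finger_force: 49.9
```

Call:
{"api": "carry_out", "payload": {"deltas": [0, 0, 0, 0, 0, 0, 0, 0, 0, 0, 0, 0]}}

```text
time: 18.85
eef_pos: [0.5036, -0.2812, 0.0346]
tcp_rot: [0.182, 0.983, -0.0, 0.001]
contact_force: [-1.1, 0.3, 5.8]
opening: 0.329
finger_force: 50.0
```

Run:
```python
from h import *
im,d,K,T,p,yaw=stat(3)
```

```text
static [ 0.5036 -0.2812  0.0346] [0. 0. 0.] yaw 2.7758 t 18.95 q [-0.685  0.314  1.941 -0.     0.885 -1.89 ] F [-1.1  -0.07  5.77]
```

Call:
{"api": "carry_out", "payload": {"deltas": [0, 0, -0.02, 0, 0, 0, 0, 0, -0.06, 0, 0, 0, 0, 0, -0.11, 0, 0, 0, 0, 0, -0.165, 0, 0, 0, 0, 0, -0.215, 0, 0, 0]}}

```text
time: 19.62
eef_pos: [0.5025, -0.2802, 0.2507]
tcp_rot: [0.182, 0.983, 0.0, -0.0]
contact_force: [0.9, -0.4, -2.4]
opening: 0.324
finger_force: 49.8
```

Call:
{"api": "carry_out", "payload": {"deltas": [0.008, 0.035, 0, 0, 0, 0, 0.021, 0.09, 0, 0, 0, 0, 0.034, 0.145, 0, 0, 0, 0, 0.047, 0.2, 0, 0, 0, 0, 0.06, 0.255, 0, 0, 0, 0]}}

```text
time: 20.25
eef_pos: [0.5374, -0.0191, 0.2486]
tcp_rot: [0.182, 0.983, 0.0, -0.0]
contact_force: [1.3, -0.4, -2.4]
opening: 0.33
finger_force: 49.8
```

Call:
{"api": "carry_out", "payload": {"deltas": [0.006, 0.025, 0, 0, 0, 0, 0.0084, 0.0366, 0, 0, 0, 0, 0.0084, 0.0366, 0, 0, 0, 0]}}

```text
time: 20.62
eef_pos: [0.5431, 0.0162, 0.2485]
tcp_rot: [0.181, 0.983, -0.0, -0.0]
contact_force: [-0.7, -0.7, -1.9]
opening: 0.331
finger_force: 49.9
```

Run:
```python
from h import *
stat(3); im,d,K,T,p,yaw=stat(5); go((.5438,.0156,.25),2.776,p,yaw)
# pinion ring centre in the tool frame
P=cloud(d,K,T); C,S=np.cos(yaw),np.sin(yaw); M=np.array([[C,S,0],[S,-C,0],[0,0,-1]]); Q=(P-p)@M
zt=-Q[...,2]; r=np.hypot(Q[...,0],Q[...,1])
q=Q[(r<.04)&(abs(zt+.004)<.004)]; print('cup top',len(q),cv2.minEnclosingCircle(q[:,:2].astype(np.float32)))
A=np.c_[q[:,:2],np.ones(len(q))]; print('plane',np.linalg.lstsq(A,q[:,2],rcond=None)[0])
save(im,'hold2.png')
```

```text
static [0.5432 0.0156 0.2485] [0.     0.0004 0.    ] yaw 2.7757 t 20.725 q [-1.590e-01 -1.800e-02  1.882e+00 -1.000e-03  1.278e+00 -1.363e+00] F [ 0.02 -0.17 -1.79]
static [0.5434 0.015  0.2486] [0.     0.0001 0.    ] yaw 2.7743 t 20.975 q [-0.159 -0.018  1.882 -0.     1.277 -1.362] F [ 0.33 -0.63 -2.28]
delta [-0.0002  0.0007 -0.0014] turnz -0.0017 pos [0.5434 0.0154 0.2486] yaw 2.7743 t 21.025 q6 -1.362
cup top 4434 ((-0.000479149108286947, -0.0003087173099629581), 0.03336378186941147)
plane [0.00914053 0.000575   0.00363982]
```

View pics/hold2.png

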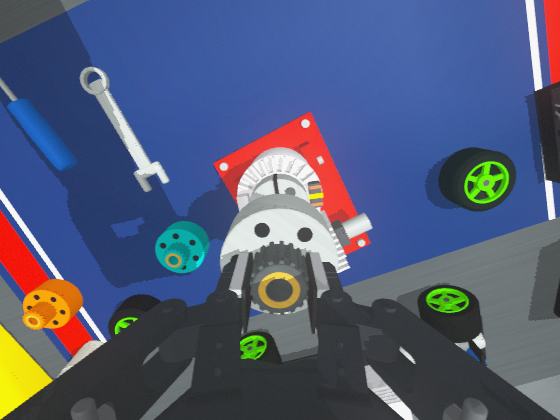

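Call:
{"api": "carry_out", "payload": {"deltas": [0.0003, 0.0008, 0.01, 0, 0, 0, 0.0003, 0.0008, 0.022, 0, 0, 0, 0.0003, 0.0008, 0.034, 0, 0, 0, 0.0003, 0.0008, 0.044, 0, 0, 0, 0.0003, 0.0008, 0.048, 0, 0, 0]}}

```text
time: 21.65
eef_pos: [0.5429, 0.0171, 0.1993]
tcp_rot: [0.182, 0.983, -0.0, -0.001]
contact_force: [0.9, 0.4, -1.7]
opening: 0.335
finger_force: 49.9
```

Call:
{"api": "carry_out", "payload": {"deltas": [0, 0, 0.002, 0, 0, 0, 0, 0, 0.004, 0, 0, 0, 0, 0, 0.006, 0, 0, 0, 0, 0, 0.008, 0, 0, 0, 0, 0, 0.01, 0, 0, 0]}}

```text
time: 22.28
eef_pos: [0.5435, 0.0169, 0.1906]
tcp_rot: [0.182, 0.983, -0.0, 0.0]
contact_force: [-1.2, -0.1, -2.1]
opening: 0.331
finger_force: 49.9
```

Run:
```python
from h import *
im,d,K,T,p,yaw=stat(4); go((.5434,.0161,.185),2.776,p,yaw); print(ctrl.get_state()['wrist_torque'])
```

```text
static [0.5434 0.0169 0.1904] [0.0001 0.     0.0001] yaw 2.7758 t 22.425 q [-0.156  0.035  1.938 -0.     1.169 -1.361] F [ 0.46 -0.02 -2.31]
delta [-0.0003 -0.0008  0.0054] turnz -0.0002 pos [0.5434 0.0169 0.1906] yaw 2.7758 t 22.475 q6 -1.361
[ 0.0373052   0.02818566 -0.04034907]
```

Correct 0.8 mm in y and go down slowly.

Call:
{"api": "carry_out", "payload": {"deltas": [-0.0003, -0.0008, 0, 0, 0, 0, -0.0003, -0.0008, 0.002, 0, 0, 0, -0.0003, -0.0008, 0.004, 0, 0, 0, -0.0003, -0.0008, 0.006, 0, 0, 0, -0.0003, -0.0008, 0.0075, 0, 0, 0]}}

```text
time: 23.1
eef_pos: [0.5433, 0.0161, 0.1829]
tcp_rot: [0.182, 0.983, -0.0, -0.0]
contact_force: [0.5, -0.3, -2.2]
opening: 0.332
finger_force: 49.9
```

Call:
{"api": "carry_out", "payload": {"deltas": [0, 0, 0.001, 0, 0, 0, 0, 0, 0.002, 0, 0, 0, 0, 0, 0.003, 0, 0, 0]}}

```text
time: 23.48
eef_pos: [0.5435, 0.0161, 0.1801]
tcp_rot: [0.182, 0.983, 0.0, 0.0]
contact_force: [0.7, -0.1, -1.7]
opening: 0.33
finger_force: 49.9
```

Rim is below the clutch top without contact. Continue to home (TCP ≈ 0.1596).

Call:
{"api": "carry_out", "payload": {"deltas": [0, 0, 0.003, 0, 0, 0, 0, 0, 0.006, 0, 0, 0, 0, 0, 0.009, 0, 0, 0, 0, 0, 0.012, 0, 0, 0, 0, 0, 0.015, 0, 0, 0]}}

```text
time: 24.1
eef_pos: [0.5434, 0.0161, 0.1649]
tcp_rot: [0.182, 0.983, -0.0, -0.0]
contact_force: [-0.4, -0.3, -2.0]
opening: 0.33
finger_force: 49.9
```

Call:
{"api": "carry_out", "payload": {"deltas": [0, 0, 0.001, 0, 0, 0, 0, 0, 0.002, 0, 0, 0, 0, 0, 0.003, 0, 0, 0, 0, 0, 0.004, 0, 0, 0]}}

```text
time: 24.6
eef_pos: [0.5435, 0.0161, 0.1612]
tcp_rot: [0.182, 0.983, 0.0, 0.0]
contact_force: [0.7, 0.2, -0.9]
opening: 0.33
finger_force: 49.9
```

Call:
{"api": "carry_out", "payload": {"deltas": [0, 0, 0.0006, 0, 0, 0, 0, 0, 0.0012, 0, 0, 0]}}

```text
time: 24.85
eef_pos: [0.5434, 0.0161, 0.1599]
tcp_rot: [0.182, 0.983, 0.0, 0.0]
contact_force: [-0.1, -0.3, -2.6]
opening: 0.328
finger_force: 49.9
```

Call:
{"api": "carry_out", "payload": {"deltas": [0, 0, 0.0005, 0, 0, 0, 0, 0, 0.001, 0, 0, 0]}}

```text
time: 25.1
eef_pos: [0.5436, 0.0161, 0.1596]
tcp_rot: [0.182, 0.983, -0.0, 0.0]
contact_force: [-1.9, 0.6, 1.9]
opening: 0.328
finger_force: 50.2
```

Call:
{"api": "carry_out", "payload": {"deltas": [0, 0, 0, 0, 0, 0, 0, 0, 0, 0, 0, 0, 0, 0, 0, 0, 0, 0, 0, 0, 0, 0, 0, 0], "grip": 70}}

```text
time: 25.6
eef_pos: [0.5435, 0.0161, 0.159]
tcp_rot: [0.182, 0.983, 0.0, 0.0]
contact_force: [-0.4, 0.3, -0.2]
opening: 0.702
finger_force: 0.0
```

Call:
{"api": "carry_out", "payload": {"deltas": [0, 0, -0.015, 0, 0, 0, 0, 0, -0.04, 0, 0, 0, 0, 0, -0.07, 0, 0, 0, 0, 0, -0.09, 0, 0, 0, 0, 0, -0.09, 0, 0, 0]}}

```text
time: 26.22
eef_pos: [0.5446, 0.0159, 0.2516]
tcp_rot: [0.182, 0.983, 0.0, 0.002]
contact_force: [-0.0, -0.3, 0.3]
opening: 0.705
finger_force: 0.0
```

Run:
```python
from h import *
stat(4); im,d,K,T,p,yaw=stat(4); P=cloud(d,K,T); n=np.hypot(P[...,0]-.5436,P[...,1]-.0157)
for r0,r1,h in((.017,.031,.156),(.008,.014,.180)):
    q=P[(n<r1)&(n>r0)&(abs(P[...,2]-h)<.012)]; print('home',h,len(q),np.percentile(q[:,2],[10,50,90]).round(4))
q=P[(n<.045)&(abs(P[...,2]-.156)<.004)]; print(cv2.minEnclosingCircle(q[:,:2].astype(np.float32)))
A=np.c_[q[:,:2]-[.5436,.0157],np.ones(len(q))]; print('plane',np.linalg.lstsq(A,q[:,2],rcond=None)[0].round(4))
save(im,'end.png')
```

```text
static [0.5435 0.0161 0.2493] [0.0007 0.0001 0.0015] yaw 2.7758 t 26.375 q [-0.157 -0.017  1.883 -0.     1.278 -1.362] F [-0.35 -0.48 -0.64]
static [0.5427 0.0162 0.2474] [0.0001 0.     0.0001] yaw 2.7758 t 26.575 q [-0.157 -0.017  1.883  0.     1.278 -1.362] F [-0.43 -0.1   0.03]
home 0.156 2530 [0.1548 0.1556 0.1564]
home 0.18 695 [0.1776 0.1795 0.1806]
((0.5435788631439209, 0.015172630548477173), 0.03321317210793495)
plane [-0.0002 -0.0006  0.1556]
```

View pics/end.png

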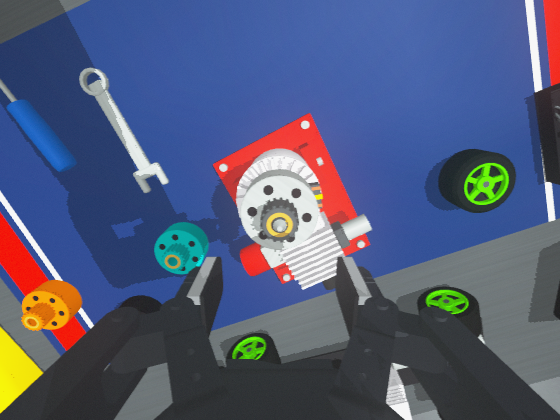

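The picture shows the bell seated over the clutch at (278,205), with the stub through its pinion at (280,224). Its top measures 155.6 mm (home is 156), level and centred, and the gripper is clear.

```bash
python3 -c "
from plant import ctrl
print(ctrl.sign_off())"
```

```text
the job is handed in; nothing more can be done
None
```

The flywheel is home on the collar with its key in the keyway, and the bell is home over the clutch. I lowered both by hand without force, and the job was handed in at about 27 s of the 64 s allowed. The hand-in call gave no verdict.

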